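# Seat the vial cap and hang up the seating tool

### The job

One of the three vials in the block has its cap standing proud: take the upright seating tool and, with the tool's foot held square and centred on that cap, press the cap fully home. Then hang the tool upright by its collar on the empty fork of the rack, between the pipettes, without disturbing them, and let go. Do not touch that vial or its cap with the gripper itself.

Things in the scene. Friction and masses are not known exactly. Their poses are not given: they have to be found in the camera images.
- seating_tool: Loose tool, about 250 g, 206 mm tall, upright on the worktop; origin at the centre of the foot's underside, z up the tool. From below: flat round steel foot, 40 mm diameter, 18 mm high; stem 13 mm diameter; round collar 32 mm diameter at z = 150 to 156 mm; black square grip 22 x 22 mm (flats face its x and y axes) at z = 156 to 206 mm: hold it there.
- collar (a point): Centre of the underside of the tool's collar, 150 mm above the foot's underside; this face rests on the fork prongs when hung.
- foot (a point): Centre of the underside of the tool's foot (the flat pressing face).
- rack: Fixed rack; origin at the centre of the underside of its foot plate (130 x 250 x 8 mm), front to its -x, y along the row. A cross bar (front face at x = +37 mm) on posts at y = +-112 mm carries four forks at y = -78, -26, +26, +78 mm, open to the front and above; nothing stands higher than the prongs' lips. Pipettes hang in three forks; one of the two middle forks is empty.
- hook1 (a point): Middle of the fork at rack y = -26 mm, at its prongs' upper faces, 240 mm above the worktop; axes as the rack's. Fork: two level prongs along x, 20 mm apart inside, each 5 mm wide and 6 mm thick, from the bar to x = -35 mm, where each ends in a lip rising 6 mm above the prong. Either this or hook2 is empty.
- hook2 (a point): The same point of the fork at rack y = +26 mm, an equal fork. Either this or hook1 is empty.
- drip_dish: Fixed shallow round dish, 56 mm diameter, 15 mm high, standing on the rack's foot plate below the empty fork; origin at the centre of its underside, 7.5 mm in front of the fork's middle.
- pipette_1: Loose white pipette, 65 x 27 x 242 mm, 90 g, hanging upright in a fork by its collar. Origin at the lower end of its tip, about 31 mm above the worktop; its top is 33 mm above the prongs. Body up to 28 mm wide, plunger head on top 24 mm wide; a finger rest juts 32 mm to the rack's front. Must stay hanging where it is.
- pipette_2: Loose white pipette, 65 x 27 x 242 mm, 90 g, hanging upright in a fork by its collar. Origin at the lower end of its tip, about 31 mm above the worktop; its top is 33 mm above the prongs. Body up to 28 mm wide, plunger head on top 24 mm wide; a finger rest juts 32 mm to the rack's front. Must stay hanging where it is.
- pipette_3: Loose white pipette, 65 x 27 x 242 mm, 90 g, hanging upright in a fork by its collar. Origin at the lower end of its tip, about 31 mm above the worktop; its top is 33 mm above the prongs. Body up to 28 mm wide, plunger head on top 24 mm wide; a finger rest juts 32 mm to the rack's front. Must stay hanging where it is.
- vial_block: Fixed aluminium block, 56 x 150 x 28 mm, holding three vials in a row along its y axis, 48 mm apart; origin at the centre of its underside.
- vial_proud: The vial (fixed in the block, 32 mm diameter) whose cap is not yet home; origin at the centre of its underside, 28 mm above the worktop. Its cap stands about 8 mm higher than those of the two other vials.
- cap_top (a point): Centre of the top of the proud cap (grey, round, flat, 26 mm diameter, 10 mm high). About 72 mm above the worktop at the start, 64 mm when home.
- cap (a joint): How far the proud cap has been pushed down, m: near 0 standing proud, 0.008 fully home against a hard stop. A stiff push fit: about 9 N straight down moves it, and it stays where it is left.

How it is judged:
On the way:
1. the cap is pressed fully home by the foot of the tool, held square and centred (value of joint cap above 0.0068 m and contact force between seating_tool and vial_proud above 2 N and angle between seating_tool's own z axis and vertical below 0.1 rad and horizontal distance between foot and cap_top below 0.009 m), for 0.1 s.
At the end, for the whole second after the job is handed in: Cap home (at least 6.8 of 8 mm down); tool released, at rest, upright within 7 degrees, its collar resting on the prongs of the empty middle fork (within 8 mm sideways, 3 to 4 mm in height); every pipette still hangs upright (7 degrees) within 15 mm of its start (value of joint cap above 0.0068 m and ((x of collar in the frame of hook1 between -0.03 and 0.03 m and y of collar in the frame of hook1 between -0.008 and 0.008 m and z of collar in the frame of hook1 between -0.003 and 0.004 m) or (x of collar in the frame of hook2 between -0.03 and 0.03 m and y of collar in the frame of hook2 between -0.008 and 0.008 m and z of collar in the frame of hook2 between -0.003 and 0.004 m)) and angle between each of seating_tool, pipette_1, pipette_2, pipette_3's own z axis and vertical below 0.12 rad and contact force between seating_tool and rack above 1 N and linear speed of seating_tool below 0.03 m/s and distance of each of pipette_1, pipette_2, pipette_3 from where it was at the start of the episode below 0.015 m); the robot touches nothing.
It fails at once if a hanging pipette is displaced by more than 25 mm or tipped beyond 17 degrees (distance of any of pipette_1, pipette_2, pipette_3 from where it was at the start of the episode above 0.025 m or angle between any of pipette_1, pipette_2, pipette_3's own z axis and vertical above 0.3 rad).
It fails at once if the gripper itself touches the vial or its cap (contact force between any of the fingers, the arm and vial_proud above 0.5 N).
It also fails if it takes over 50 s, if anything falls off the work surface, if the arm or the gripper's body presses on something with over 40 N, if the wrist force passes 120 N, or if a joint passes its speed limit or range.

### The arm

A 6-joint arm with a two-finger parallel gripper is mounted at the origin on a cart in front of the work surface, level with it; the furniture and walls round the work are solid. World frame = base frame: x ahead of the robot, y to its left, z up, the work surface at z = 0. Lengths are in m, angles in rad, forces in N, time in s.
With the tool pointing down it reaches from about 0.35 to 0.775 m from the base axis. Payload 7.3 kg.
Tool frame: the origin (TCP) lies at the very end of the fingers, on their centre line; the grasp point (between the pads) lies robot.pinch_z behind it (robot.pinch_z is the distance from the TCP to the grasp point, in m); y points along the fingers, z is the direction in which the jaws open and shut, and the axes are right-handed (so a half turn about y gives the same grasp; the last joint's range is limited). The gripper opens to 92 mm and grips with 3 to 60 N. Pads are 19 mm wide; open, the fingers measure 130 mm over their backs; the gripper's body (75 mm by 190 mm) begins 47 mm behind the grasp point.
Start: joints at [1.116, 0.342, 1.524, -0, 1.275, -0.146], TCP at [0.16, 0.5, 0.227] pointing down, gripper open.
Joint ranges: [-2.53, 2.53], [-0.77, 2.02], [0.04, 2.7], [-1, 4.14], [0.28, 2.66], [-3.11, 3.11]. Speed limits (rad/s): [2.57, 2.57, 3.14, 3.14, 3.14, 3.14].

### API

Orientations are given as [roll, pitch, yaw] about the fixed x, y, z axes, in that order (R = Rz(yaw) Ry(pitch) Rx(roll)).
In Python, from cell import status, viewer, robot gives the robot as it stands. The module is installed in compiled form; this text tells all that it offers.
- The arm moves only by the shell command python3 -m pendant 'ROWS' [FORCE]. ROWS is JSON, a list that holds one entry, the list of rows, each a list of 7 numbers: the shift along the tool's x, y, z in cm, then the turn, a rotation vector about the tool's x, y, z in rad, then the finger opening in cm, from 0 to 9.18. A call has 1 to 20 rows; each row is the pose to reach, as a shift and turn from the pose commanded when the call began, along the tool's axes at that moment; what a row does not reach only later rows make up. A row lasts 1/10 s, in which the tool goes at most 50 mm and 8.59 degrees, less where a joint would pass 70% of its speed; a pose out of reach is approached as far as the arm can. A call with a gripper value outside its range is refused whole. The fingers move at their own pace and stop on an object; FORCE is the grip in N (left out, the last holds). Time passes only in rows, so rows that repeat a pose let the fingers close. It gives the time, the measured TCP pose, the force and the opening at its end, in the units of the state.
- status.observe(): the state, without advancing time (a new reading comes with each control period).
- viewer.read_camera(name): name is "scene" or "top" or "wrist"; returns a dict with "image" (400x640x3 uint8, red, green, blue), "range_z" (400x640 float32, m along the optical axis (not along the pixel's ray), 0 where there is no reading), "fx", "fy", "cx", "cy" (pixels), "camera_from_world" (4x4, takes a point from world to camera coordinates). Camera axes: x right, y up, looking along -z (the intrinsics and any distortion apply to the point x, -y, -z); pixel columns grow to the right and rows downward; lengths in m; the calibration is good to about 2 mm. A picture is of the moment at which its call begins.
- robot.hand_in(): hands the job in, once; it reports no verdict.
The state is a dict: "time": time; "qpos": joint angles; "qvel": joint speeds; "joint_efforts": joint torques, N m; "tool_pos": TCP position; "tool_rot": TCP orientation; "contact_force": force on the tool from outside, world axes, zero at the start; "torque": the same for the moment, N m; "opening": finger opening in m.
Only numpy, scipy, OpenCV 4.12 (cv2) and the standard library are available. Lean on these libraries where they do the work, as an engineer would, in place of code of your own. Each camera call takes 0.05 s, during which the arm holds its last target. There are 200 camera calls.

## Working session

There is one attempt and no reset: what is moved stays moved. The work goes in short steps, Python scripts to look and compute and a shell command to move; the robot and the scene stay as the last step left them, time stands still between calls to the robot, and variables do not carry over. Pictures are saved under pics/ and viewed, about 8 in all and at most 12, crops included, and the job is handed in when it is done.

```bash
mkdir -p pics; cat > h.py <<'E'
import numpy as np, cv2
from cell import status, viewer, robot
def cam(n,save=None):
    d=viewer.read_camera(n)
    if save: cv2.imwrite('pics/'+save,d['image'][:,:,::-1])
    return d
def cloud(d):
    z=d['range_z'].astype(float); v,u=np.mgrid[:400,:640]
    P=np.stack([(u-d['cx'])/d['fx']*z,-(v-d['cy'])/d['fy']*z,-z,np.ones_like(z)],-1)
    W=P@np.linalg.inv(d['camera_from_world']).T
    W=W[...,:3].copy(); W[z==0]=np.nan
    return W
E
python3 - <<'E'
from h import *
for n in ['scene','top','wrist']:
    d=cam(n,n+'0.png'); np.savez('pics/'+n+'0.npz',**d)
    print(n,d['fx'],d['cx'],d['cy'],np.linalg.inv(d['camera_from_world']).round(3).tolist(),(d['range_z']>0).mean())
a=cv2.imread('pics/scene0.png');b=cv2.imread('pics/top0.png')
s=status.observe();print(s,robot.pinch_z)
E
```

```text
scene 475.22131216778865 324.0159950787298 199.3989043393142 [[0.181, 0.772, -0.61, -0.26], [-0.984, 0.146, -0.106, -0.136], [0.008, 0.619, 0.785, 1.182], [0.0, 0.0, 0.0, 1.0]] 0.99626953125
top 479.6446632553374 319.1952195595269 202.7520482993158 [[-0.462, 0.851, -0.25, 0.236], [-0.887, -0.442, 0.135, 0.18], [0.004, 0.284, 0.959, 1.281], [0.0, 0.0, 0.0, 1.0]] 0.9959375
wrist 292.78541350474393 319.22819535199693 200.46534691863414 [[0.303, -0.906, -0.295, 0.08], [0.953, 0.288, 0.095, 0.524], [-0.001, -0.31, 0.951, 0.386], [0.0, 0.0, 0.0, 1.0]] 0.9959609375
{'time': 0.15, 'qpos': array([ 1.11602564e+00,  3.42559993e-01,  1.52475703e+00,  2.45766692e-05,
        1.27538051e+00, -1.45986207e-01]), 'qvel': array([ 0.00065686, -0.00284524, -0.00547599, -0.00143096,  0.00042142,
        0.00088894]), 'joint_efforts': array([ 1.24963557e-03, -4.31470156e+01, -2.44354498e+01,  7.16662081e-02,
        5.37441729e-02, -7.23415064e-05]), 'tool_pos': array([0.15938854, 0.49992691, 0.22622016]), 'tool_rot': array([-1.57188604e+00,  1.83979860e-04, -3.08791751e-01]), 'contact_force': array([-0.10019769,  0.92608365, -0.5318445 ]), 'torque': array([ 0.03047861, -0.04855634,  0.01315812]), 'opening': 0.09200228486884734} 0.0188
```

View pics/scene0.png

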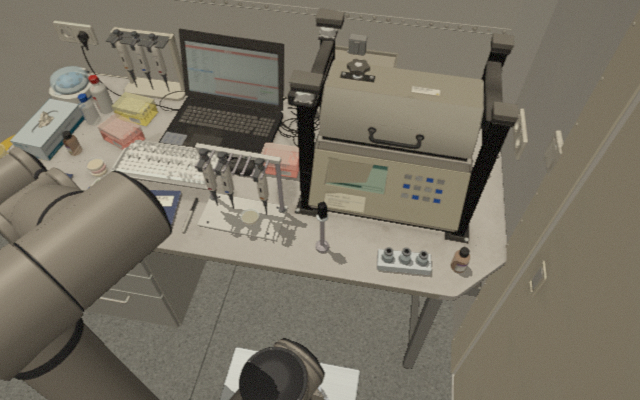

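View pics/top0.png

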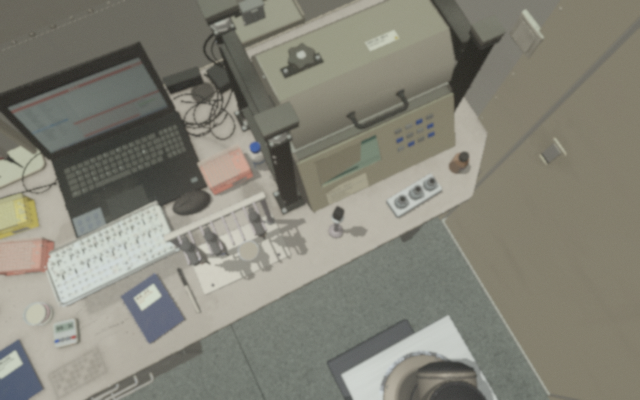

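The scene view shows the rack near (240,190), with its gap between the pipettes at columns 227 and 262. The tool stands at (321,225), the vials at (388..423,256), and a big instrument is behind them. Next I'll measure with depth.

```bash
python3 - <<'E'
from h import *
S=dict(np.load('pics/scene0.npz'));T=dict(np.load('pics/top0.npz'))
for n,d,b in [('scene',S,(300,195,345,262)),('top',T,(320,195,355,245))]:
    W=cloud(d); x0,y0,x1,y1=b; 
    P=W[y0:y1,x0:x1].reshape(-1,3)
    for lo,hi in [(.008,.03),(.03,.145),(.15,.16),(.165,.2),(.203,.22)]:
        m=(P[:,2]>lo)&(P[:,2]<hi); print(n,'tool',lo,m.sum(),np.nanmedian(P[m],0).round(4) if m.any() else '', np.ptp(P[m],axis=0).round(3) if m.any() else '')
for n,d,b in [('scene',S,(370,235,440,285)),('top',T,(380,170,450,220))]:
    W=cloud(d); x0,y0,x1,y1=b; sub=W[y0:y1,x0:x1]
    for lo,hi in [(.024,.032),(.058,.068),(.068,.08)]:
        m=((sub[...,2]>lo)&(sub[...,2]<hi)).astype(np.uint8)
        k,l,st,c=cv2.connectedComponentsWithStats(m)
        for i in range(1,k):
            if st[i,4]>15: q=sub[l==i]; print(n,lo,st[i,4],(c[i]+[x0,y0]).round(1),q.mean(0).round(4),np.ptp(q,axis=0).round(3))
for n,d,b in [('scene',S,(190,135,300,240)),('top',T,(160,180,300,300))]:
    W=cloud(d); x0,y0,x1,y1=b; sub=W[y0:y1,x0:x1]
    for lo,hi in [(.236,.25),(.26,.285)]:
        m=((sub[...,2]>lo)&(sub[...,2]<hi)).astype(np.uint8)
        k,l,st,c=cv2.connectedComponentsWithStats(m)
        for i in range(1,k):
            if st[i,4]>8: q=sub[l==i]; print(n,'rack',lo,st[i,4],(c[i]+[x0,y0]).round(1),q.mean(0).round(4),np.ptp(q,axis=0).round(3))
    m=(sub[...,2]>.0)&(sub[...,2]<.006)
a=cv2.resize(cv2.imread('pics/scene0.png')[130:290,180:450],None,fx=2.9,fy=2.9,interpolation=2)
b=cv2.imread('pics/top0.png')[165:275,150:460];b=cv2.resize(b,None,fx=2.5,fy=2.5,interpolation=2)
cv2.imwrite('pics/c1.png',a);
cv2.imwrite('pics/c2.png',b)
E
```

```text
scene tool 0.008 210 [0.4903 0.0025 0.0162] [0.146 0.135 0.022]
scene tool 0.03 231 [ 0.5302 -0.0007  0.078 ] [0.135 0.144 0.114]
scene tool 0.15 136 [ 0.5217 -0.0119  0.1553] [0.067 0.099 0.01 ]
scene tool 0.165 273 [ 0.5312 -0.0117  0.174 ] [0.077 0.096 0.034]
scene tool 0.203 43 [ 0.4804 -0.0038  0.2059] [0.025 0.025 0.006]
top tool 0.008 127 [0.4742 0.0013 0.0158] [0.038 0.039 0.018]
top tool 0.03 41 [4.752e-01 2.000e-04 7.660e-02] [0.047 0.052 0.114]
top tool 0.15 122 [ 0.5188 -0.0053  0.1556] [0.062 0.075 0.009]
top tool 0.165 118 [0.5275 0.0037 0.1739] [0.074 0.047 0.034]
top tool 0.203 83 [ 0.4792 -0.0031  0.2061] [0.026 0.026 0.01 ]
scene 0.024 501 [404.  261.5] [ 0.4602 -0.2408  0.0277] [0.066 0.151 0.008]
scene 0.058 65 [388.8 251.1] [ 0.4633 -0.1939  0.0632] [0.029 0.023 0.008]
scene 0.058 60 [423.6 254.5] [ 0.47   -0.289   0.0634] [0.028 0.024 0.01 ]
scene 0.068 64 [406.6 251.4] [ 0.4664 -0.2414  0.071 ] [0.027 0.025 0.007]
top 0.024 587 [413.  195.6] [ 0.4631 -0.2346  0.0283] [0.065 0.153 0.008]
top 0.058 72 [431.8 181. ] [ 0.4688 -0.2886  0.0637] [0.024 0.026 0.009]
top 0.058 73 [402.3 199. ] [ 0.4615 -0.1927  0.0641] [0.024 0.025 0.009]
top 0.068 69 [417.6 188.9] [ 0.4656 -0.2406  0.0721] [0.025 0.025 0.011]
scene rack 0.236 927 [234.1 160.1] [0.5579 0.253  0.2417] [0.103 0.241 0.014]
scene rack 0.26 56 [202.6 151.4] [0.5472 0.3319 0.2703] [0.022 0.021 0.016]
scene rack 0.26 57 [221.1 154.6] [0.5452 0.2802 0.2705] [0.023 0.021 0.015]
scene rack 0.26 56 [259.  161.3] [0.5403 0.1759 0.2708] [0.019 0.021 0.014]
top rack 0.236 1523 [218.2 226.6] [0.5626 0.2576 0.2413] [0.1   0.242 0.014]
top rack 0.26 86 [253.2 215.4] [0.5405 0.1781 0.2719] [0.021 0.021 0.015]
top rack 0.26 93 [208.8 235.1] [0.545  0.2815 0.2717] [0.029 0.022 0.018]
top rack 0.26 91 [186.1 245.3] [0.5467 0.3335 0.2724] [0.023 0.022 0.011]
```

View pics/c1.png

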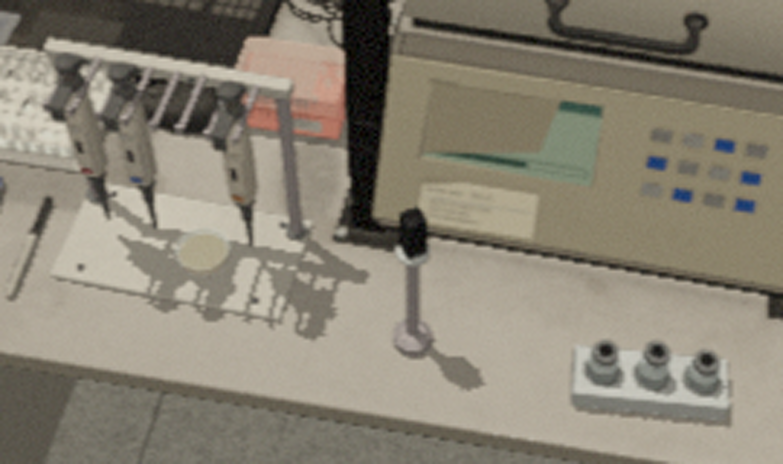

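View pics/c2.png

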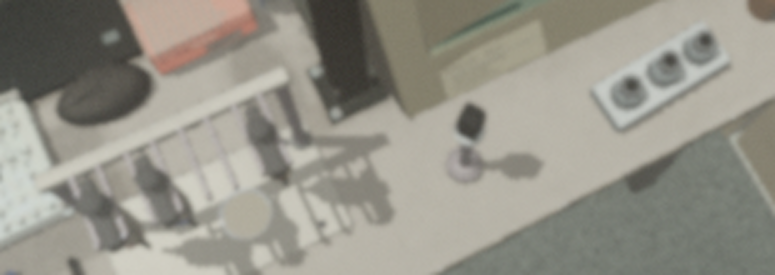

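```bash
python3 - <<'E'
from h import *
S=dict(np.load('pics/scene0.npz'));T=dict(np.load('pics/top0.npz'))
for n,d in [('scene',S),('top',T)]:
    W=cloud(d); W=np.nan_to_num(W,nan=9)
    # bar: top surface, x>.57
    m=(W[...,2]>.228)&(W[...,2]<.25)&(W[...,1]>.1)&(W[...,1]<.4)&(W[...,0]>.45)&(W[...,0]<.65)
    P=W[m]
    bar=P[P[:,0]>P[:,0].max()-.0]; 
    H=np.histogram(P[:,0],bins=np.arange(.48,.64,.01)); print(n,list(zip(H[1].round(2),H[0])), np.median(P[:,2]))
    B=P[P[:,0]>.575]; (vx,vy,x0,y0)=cv2.fitLine(B[:,:2].astype(np.float32),cv2.DIST_HUBER,0,.001,.001).ravel(); print('bar dir',vx/vy,'x at y=.229',x0+vx/vy*(.229-y0),'y ext',B[:,1].min(),B[:,1].max(), 'width',np.percentile(B[:,0]-vx/vy*(B[:,1]-.229),[2,98]))
    F=P[(P[:,0]<.56)&(P[:,0]>.5)]; h=np.histogram(F[:,1],bins=np.arange(.13,.36,.005)); print('prong y',list(zip(h[1].round(3),h[0])))
    # tool grip top
    m=(W[...,2]>.2)&(W[...,2]<.215)&(abs(W[...,0]-.48)<.03)&(abs(W[...,1])<.03)
    Q=W[m][:,:2]; r=cv2.minAreaRect((Q*1000).astype(np.float32)); print('grip',r,Q.mean(0))
    # white foot plate / dish
    m=(W[...,2]>.018)&(W[...,2]<.028)&(W[...,1]>.17)&(W[...,1]<.3)&(W[...,0]>.47)&(W[...,0]<.6)
    print('dish',m.sum(),W[m].mean(0).round(4),np.ptp(W[m],axis=0))
    # block
    m=(W[...,2]>.02)&(W[...,2]<.034)&(abs(W[...,1]+.24)<.1)&(abs(W[...,0]-.465)<.06); print('block',cv2.minAreaRect((W[m][:,:2]*1000).astype(np.float32)))
    # obstacles: max z map in 5cm cells
    g=(W[...,0]<.9)&(W[...,0]>.35)&(abs(W[...,1])<.5)
    Z=np.zeros((11,20)); np.maximum.at(Z,(((W[g][:,0]-.35)//.05).astype(int),((W[g][:,1]+.5)//.05).astype(int)),W[g][:,2])
    print((Z*100).astype(int))
    m=(W[...,2]>.1)&(W[...,1]<.13)&(W[...,1]>-.45)&(W[...,0]>.5)&(W[...,0]<.8)
    for y in np.arange(-.4,.13,.05):
        k=m&(abs(W[...,1]-y)<.025); print('inst',y.round(2), np.percentile(W[k][:,0],1).round(3) if k.sum() else '')
E
```

```text
scene [(np.float64(0.48), np.int64(0)), (np.float64(0.49), np.int64(0)), (np.float64(0.5), np.int64(68)), (np.float64(0.51), np.int64(126)), (np.float64(0.52), np.int64(80)), (np.float64(0.53), np.int64(99)), (np.float64(0.54), np.int64(115)), (np.float64(0.55), np.int64(59)), (np.float64(0.56), np.int64(39)), (np.float64(0.57), np.int64(64)), (np.float64(0.58), np.int64(245)), (np.float64(0.59), np.int64(193)), (np.float64(0.6), np.int64(19)), (np.float64(0.61), np.int64(0)), (np.float64(0.62), np.int64(0)), (np.float64(0.63), np.int64(0))] 0.239861042813029
bar dir 0.044399746 x at y=.229 0.5877126 y ext 0.1315895584686598 0.3734670448568228 width [0.57756821 0.59849367]
prong y [(np.float64(0.13), np.int64(0)), (np.float64(0.135), np.int64(0)), (np.float64(0.14), np.int64(0)), (np.float64(0.145), np.int64(0)), (np.float64(0.15), np.int64(0)), (np.float64(0.155), np.int64(0)), (np.float64(0.16), np.int64(20)), (np.float64(0.165), np.int64(30)), (np.float64(0.17), np.int64(33)), (np.float64(0.175), np.int64(27)), (np.float64(0.18), np.int64(23)), (np.float64(0.185), np.int64(15)), (
[... 5004 characters left out ...]
1  1  1  1  1  1]
 [ 0  6 21 21 21 21 21 20 20 20 20  0  1 27 24 27 27 24  1  1]
 [ 0 48 48 28 28 36 36 36 36 28 49 49 24 27 24 27 27 24  1  1]
 [ 0 48 48 40 40 39 39 39 39 39 49 49  1  1  1  1 23 23  3  3]
 [ 0 43 43 42 42 42 42 42 42 42 43 43  0  0 82 84 85  2  3  4]
 [ 0 42 43 42 42 42 42 42 46 46 43 43 11  6 81 84 85  2  4  4]
 [ 0  0 42 42 42 42 42 42 46 46 43 43 12  7  7  3  3  2  3  3]
 [ 0  0  0 36 41 41 41 41 41 42 43 43  6  6  7  3  3  2  2  2]
 [ 0  0  0  0  0  0  0 34 35 35 49 49  0  1  2  2  2  2  2  2]]
inst -0.4 0.586
inst -0.35 0.513
inst -0.3 0.512
inst -0.25 0.513
inst -0.2 0.515
inst -0.15 0.516
inst -0.1 0.517
inst -0.05 0.518
inst -0.0 0.52
inst 0.05 0.526
inst 0.1 0.599
```

```bash
cat >> h.py <<'E'
from scipy.spatial.transform import Rotation as Ro
def go(x,y,z,yaw,roll=-np.pi/2,pitch=0):
    s=status.observe(); R=Ro.from_euler('xyz',s['tool_rot']); G=Ro.from_euler('xyz',[roll,pitch,yaw])
    print('shift cm',(R.inv().apply(np.array([x,y,z])-s['tool_pos'])*100).round(2),'turn',(R.inv()*G).as_rotvec().round(4),'now',s['tool_pos'].round(4),s['tool_rot'].round(4),'F',s['contact_force'].round(1),'op',round(s['opening'],4),'t',s['time'])
E
python3 - <<'E'
from h import *
go(.479,-.003,.30,.53)
S=dict(np.load('pics/scene0.npz'))
W=np.nan_to_num(cloud(S),nan=9)
for y in [-.25,-.12,-.08,-.04,0,.04]:
    print(y,[(round(x,3),W[(abs(W[...,0]-x)<.006)&(abs(W[...,1]-y)<.02)][:,2].max(initial=0).round(3)) for x in np.arange(.51,.62,.012)])
E
```

```text
shift cm [ 45.73  -7.34 -38.21] turn [ 9.000e-04 -8.388e-01 -6.000e-04] now [0.1594 0.4999 0.2262] [-1.5719e+00  2.0000e-04 -3.0880e-01] F [-0.1  0.9 -0.5] op 0.092 t 0.15
-0.25 [(np.float64(0.51), np.float64(0.156)), (np.float64(0.522), np.float64(0.18)), (np.float64(0.534), np.float64(0.194)), (np.float64(0.546), np.float64(0.217)), (np.float64(0.558), np.float64(0.236)), (np.float64(0.57), np.float64(0.259)), (np.float64(0.582), np.float64(0.272)), (np.float64(0.594), np.float64(0.28)), (np.float64(0.606), np.float64(0.336)), (np.float64(0.618), np.float64(0.373))]
-0.12 [(np.float64(0.51), np.float64(0.155)), (np.float64(0.522), np.float64(0.174)), (np.float64(0.534), np.float64(0.193)), (np.float64(0.546), np.float64(0.211)), (np.float64(0.558), np.float64(0.227)), (np.float64(0.57), np.float64(0.249)), (np.float64(0.582), np.float64(0.363)), (np.float64(0.594), np.float64(0.362)), (np.float64(0.606), np.float64(0.361)), (np.float64(0.618), np.float64(0.368))]
-0.08 [(np.float64(0.51), np.float64(0.15)), (np.float64(0.522), np.float64(0.176)), (np.float64(0.534), np.float64(0.19
[... 788 characters left out ...]
.float64(0.195)), (np.float64(0.546), np.float64(0.207)), (np.float64(0.558), np.float64(0.226)), (np.float64(0.57), np.float64(0.243)), (np.float64(0.582), np.float64(0.262)), (np.float64(0.594), np.float64(0.277)), (np.float64(0.606), np.float64(0.281)), (np.float64(0.618), np.float64(0.347))]
0.04 [(np.float64(0.51), np.float64(0.005)), (np.float64(0.522), np.float64(0.166)), (np.float64(0.534), np.float64(0.184)), (np.float64(0.546), np.float64(0.204)), (np.float64(0.558), np.float64(0.227)), (np.float64(0.57), np.float64(0.241)), (np.float64(0.582), np.float64(0.257)), (np.float64(0.594), np.float64(0.493)), (np.float64(0.606), np.float64(0.493)), (np.float64(0.618), np.float64(0.494))]
```

```bash
python3 -m pendant '[[[4,-7.3,-3,0,-0.1,0,6],[8,-7.3,-6.5,0,-0.2,0,5],[12,-7.3,-10,0,-0.3,0,4.5],[16,-7.3,-13.5,0,-0.4,0,4.5],[20,-7.3,-17,0,-0.5,0,4.5],[24,-7.3,-20.5,0,-0.6,0,4.5],[28,-7.3,-24,0,-0.7,0,4.5],[32,-7.3,-27,0,-0.8,0,4.5],[36,-7.3,-30,0,-0.84,0,4.5],[40,-7.3,-33.5,0,-0.84,0,4.5],[44,-7.3,-37,0,-0.84,0,4.5],[45.7,-7.3,-38.2,0,-0.84,0,4.5],[45.7,-7.3,-38.2,0,-0.84,0,4.5],[45.7,-7.3,-38.2,0,-0.84,0,4.5],[45.7,-7.3,-38.2,0,-0.84,0,4.5]]]' 60
python3 - <<'E'
from h import *
d=cam('scene');w=cam('wrist');t=cam('top')
np.savez('pics/w1.npz',**w)
a=d['image'][120:320,240:440,::-1]; b=w['image'][:,:,::-1]; c=t['image'][100:300,240:440,::-1]
o=np.vstack([np.hstack([cv2.resize(a,(375,375)),cv2.resize(c,(375,375))]),cv2.resize(b,(750,469))[150:375]])
cv2.imwrite('pics/p5.png',o)
go(.479,-.003,.30,.53)
W=np.nan_to_num(cloud(w),nan=9)
m=(W[...,2]>.2)&(W[...,2]<.212)&(abs(W[...,0]-.48)<.03)&(abs(W[...,1])<.03)
Q=W[m][:,:2]; print('grip',m.sum(),cv2.minAreaRect((Q*1000).astype(np.float32)),Q.mean(0),W[m][:,2].mean())
m=(W[...,2]>.149)&(W[...,2]<.158)&(abs(W[...,0]-.48)<.03)&(abs(W[...,1])<.03);print('collar',m.sum(),W[m].mean(0))
m=(W[...,2]>.013)&(W[...,2]<.022)&(abs(W[...,0]-.48)<.03)&(abs(W[...,1])<.03);Q=W[m][:,:2];print('foot',m.sum(),Q.mean(0),cv2.minEnclosingCircle((Q*1000).astype(np.float32)))
E
```

```text
time: 1.65
tool_pos: [0.4785, -0.0028, 0.2992]
tool_rot: [-1.569, 0.001, 0.53]
contact_force: [-0.0, -0.1, 0.2]
opening: 0.0456
shift cm [-0.01 -0.02 -0.16] turn [-0.0003  0.0026  0.0001] now [ 0.4783 -0.0016  0.2998] [-1.5705e+00 -1.0000e-04  5.3260e-01] F [ 0.5 -0.1 -0.1] op 0.0451 t 1.8
grip 556 ((482.94183349609375, -3.5550575256347656), (21.89019203186035, 21.988800048828125), 33.47852325439453) [ 0.48187656 -0.00420797] 0.20692491528000084
collar 157 [ 0.47547485 -0.00691632  0.15685608]
foot 365 [ 0.47960853 -0.00506344] ((482.9267578125, -3.3795325756073), 19.737613677978516)
```

View pics/p5.png

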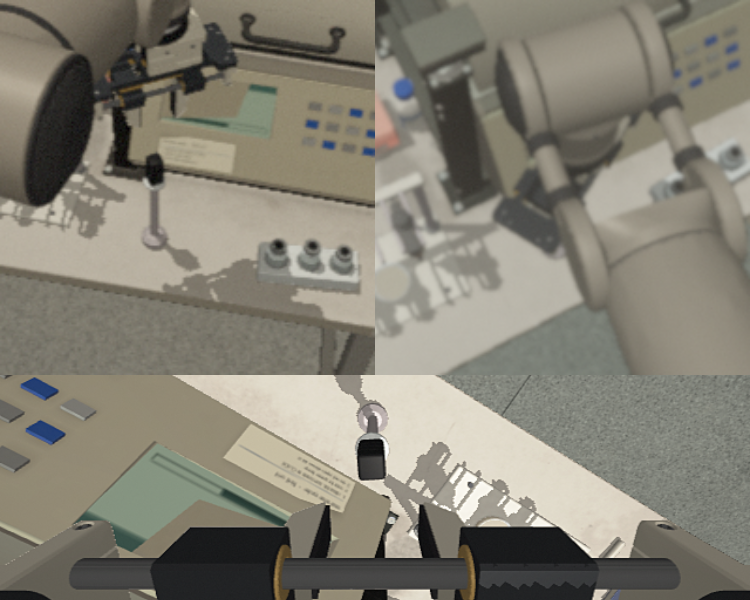

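The gripper's long axis runs along the jaws, with the grip at about (371,455) in the lower wrist panel, centred and clear of the instrument. Next I descend.

```bash
python3 - <<'E'
from h import *
go(.4815,-.0035,.18,.572)
E
```

```text
shift cm [ 0.18 11.98 -0.33] turn [-0.0003 -0.0394  0.0001] now [ 0.4783 -0.0016  0.2998] [-1.5705e+00 -1.0000e-04  5.3260e-01] F [ 0.5 -0.1 -0.1] op 0.0451 t 1.8
```

```bash
python3 -m pendant '[[[0.2,2,-0.3,0,-0.04,0,4.5],[0.2,4.5,-0.3,0,-0.04,0,4.5],[0.2,7,-0.3,0,-0.04,0,4.5],[0.2,9,-0.3,0,-0.04,0,4.5],[0.2,10.5,-0.3,0,-0.04,0,4.5],[0.2,11.5,-0.3,0,-0.04,0,4.5],[0.2,12,-0.3,0,-0.04,0,4.5],[0.2,12,-0.3,0,-0.04,0,4.5]]]'; python3 -m pendant '[[[0,0,0,0,0,0,3.5],[0,0,0,0,0,0,2.6],[0,0,0,0,0,0,1.5],[0,0,0,0,0,0,1.5],[0,0,0,0,0,0,1.5],[0,0,0,0,0,0,1.5]]]' 50
```

```text
time: 2.6
tool_pos: [0.4819, -0.0037, 0.1797]
tool_rot: [-1.571, 0.0, 0.572]
contact_force: [-0.1, -1.1, 0.6]
opening: 0.0449
time: 3.2
tool_pos: [0.4822, -0.004, 0.1801]
tool_rot: [-1.571, -0.001, 0.571]
contact_force: [-1.5, 1.0, 4.8]
opening: 0.0219
```

```bash
python3 -m pendant '[[[0,-1,0,0,0,0,1.5],[0,-3,0,0,0,0,1.5],[0,-6,0,0,0,0,1.5],[0,-9,0,0,0,0,1.5],[0,-11,0,0,0,0,1.5],[0,-12,0,0,0,0,1.5],[0,-12,0,0,0,0,1.5],[0,-12,0,0,0,0,1.5]]]'
python3 - <<'E'
from h import *
go(.4655,-.241,.30,0.0)
E
```

```text
time: 4.0
tool_pos: [0.4816, -0.0042, 0.2986]
tool_rot: [-1.57, 0.002, 0.571]
contact_force: [0.6, -0.1, -3.8]
opening: 0.0218
shift cm [-14.15  -0.14 -19.05] turn [-0.0008  0.5712 -0.0018] now [ 0.4816 -0.0042  0.2986] [-1.5695e+00  1.5000e-03  5.7120e-01] F [ 0.6 -0.1 -3.8] op 0.0218 t 4.0
```

```bash
python3 -m pendant '[[[-1.5,0,-2,0,0.08,0,1.5],[-4,0,-5.4,0,0.18,0,1.5],[-7,0,-9.4,0,0.29,0,1.5],[-10,0,-13.4,0,0.4,0,1.5],[-12.5,0,-16.8,0,0.51,0,1.5],[-13.7,0,-18.5,0,0.57,0,1.5],[-14.1,0,-19,0,0.57,0,1.5],[-14.1,0,-19,0,0.57,0,1.5],[-14.1,0,-19,0,0.57,0,1.5]]]'
python3 - <<'E'
from h import *
go(.4655,-.241,.30,0.0)
o=[]
for n in ['scene','top','wrist']:
    d=cam(n,n+'2.png'); W=np.nan_to_num(cloud(d),nan=9); np.savez('pics/%s2.npz'%n,**d)
    near=(abs(W[...,0]-.466)<.04)&(abs(W[...,1]+.241)<.04)
    for nm,lo,hi in [('cap',.067,.078),('foottop',.132,.142),('footside',.118,.132),('stem',.15,.255),('collar',.271,.28)]:
        m=near&(W[...,2]>lo)&(W[...,2]<hi)
        if m.sum()>5: print(n,nm,m.sum(),W[m].mean(0).round(4),np.array(cv2.minEnclosingCircle((W[m][:,:2]*1000).astype(np.float32))[0]).round(1),W[m][:,:2].min(0).round(3),W[m][:,:2].max(0).round(3))
s=cv2.imread('pics/scene2.png')[150:290,340:480];t=cv2.imread('pics/top2.png')[120:260,340:480]
cv2.imwrite('pics/p6.png',np.vstack([np.hstack([cv2.resize(s,(390,300)),cv2.resize(t,(390,300))]),cv2.resize(cv2.imread('pics/wrist2.png')[0:240],(780,293))]))
E
```

```text
time: 4.9
tool_pos: [0.4661, -0.2391, 0.299]
tool_rot: [-1.569, 0.001, 0.003]
contact_force: [-0.4, 1.0, -3.2]
opening: 0.0217
shift cm [-0.06 -0.1  -0.19] turn [-0.0015  0.003  -0.0011] now [ 0.4661 -0.2391  0.299 ] [-1.5692e+00  1.1000e-03  3.0000e-03] F [-0.4  1.  -3.2] op 0.0217 t 4.9
scene cap 58 [ 0.4669 -0.2417  0.0711] [ 466.7 -242.1] [ 0.454 -0.254] [ 0.478 -0.229]
scene foottop 82 [ 0.4611 -0.2378  0.1352] [ 462.8 -238.6] [ 0.445 -0.257] [ 0.48  -0.221]
scene footside 69 [ 0.4566 -0.239   0.1279] [ 464.6 -240. ] [ 0.446 -0.258] [ 0.482 -0.219]
scene stem 133 [ 0.4616 -0.239   0.2037] [ 463.4 -239.4] [ 0.457 -0.246] [ 0.467 -0.233]
scene collar 54 [ 0.458  -0.2386  0.2748] [ 464.9 -239. ] [ 0.45  -0.255] [ 0.476 -0.225]
top cap 34 [ 0.4634 -0.2344  0.071 ] [ 458.5 -224.2] [ 0.454 -0.247] [ 0.477 -0.202]
top foottop 102 [ 0.4607 -0.2348  0.1361] [ 462.3 -238.3] [ 0.445 -0.257] [ 0.48  -0.221]
top footside 45 [ 0.4587 -0.2287  0.128 ] [ 463.6 -238.1] [ 0.444 -0.252] [ 0.482 -0.219]
top stem 75 [ 0.4609 -0.2351  0.1968] [ 463.  -237.3] [ 0.457 -0.242] [ 0.468 -0.231]
top collar 11 [ 0.4521 -0.2328  0.2751] [ 452.  -232.1] [ 0.449 -0.237] [ 0.454 -0.227]
wrist cap 21 [ 0.4612 -0.2414  0.0698] [ 465.4 -241.1] [ 0.457 -0.28 ] [ 0.475 -0.202]
wrist foottop 659 [ 0.4639 -0.2391  0.1367] [ 468.1 -239.1] [ 0.449 -0.259] [ 0.486 -0.22 ]
wrist footside 57 [ 0.4524 -0.2386  0.1276] [ 465.9 -238.5] [ 0.448 -0.258] [ 0.47 -0.22]
wrist stem 416 [ 0.463  -0.2394  0.2057] [ 467.4 -239.3] [ 0.461 -0.246] [ 0.468 -0.233]
wrist collar 445 [ 0.4583 -0.24    0.2764] [ 465.4 -240. ] [ 0.452 -0.256] [ 0.469 -0.225]
```

View pics/p6.png

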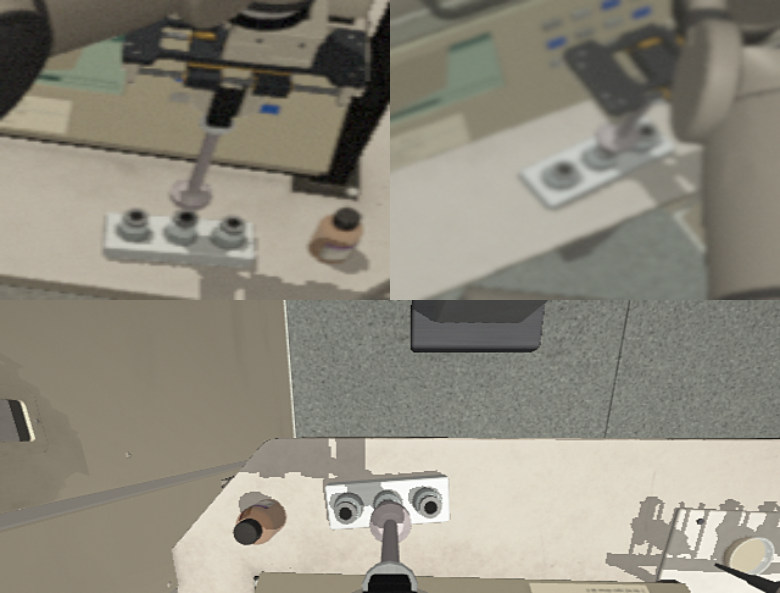

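```bash
python3 -m pendant '[[[0.2,1,-0.2,0,0,0,1.5],[0.2,2.5,-0.2,0,0,0,1.5],[0.2,3.5,-0.2,0,0,0,1.5],[0.2,4.2,-0.2,0,0,0,1.5],[0.2,4.4,-0.2,0,0,0,1.5],[0.2,4.6,-0.2,0,0,0,1.5],[0.2,4.8,-0.2,0,0,0,1.5],[0.2,5,-0.2,0,0,0,1.5]]]'
python3 - <<'E'
from h import *
go(.4655,-.241,.235,0.0)
for n in ['scene']:
    d=cam(n); W=np.nan_to_num(cloud(d),nan=9)
    near=(abs(W[...,0]-.466)<.04)&(abs(W[...,1]+.241)<.03); b=status.observe()['tool_pos'][2]-.18
    for nm,lo,hi in [('foottop',.010,.025),('stem',.035,.13),('collar',.15,.16)]:
        m=near&(W[...,2]>lo+b)&(W[...,2]<b+hi); print(n,nm,m.sum(),W[m].mean(0).round(4),W[m].min(0).round(3),W[m].max(0).round(3))
E
```

```text
time: 5.85
tool_pos: [0.4687, -0.2426, 0.2507]
tool_rot: [-1.572, -0.002, 0.001]
contact_force: [-0.7, 1.5, 6.0]
opening: 0.0218
shift cm [-0.32  1.57  0.16] turn [0.0012 0.0012 0.0019] now [ 0.4687 -0.2426  0.2507] [-1.572e+00 -1.900e-03  1.200e-03] F [-0.7  1.5  6. ] op 0.0218 t 5.85
scene foottop 116 [ 0.4634 -0.2421  0.0859] [ 0.446 -0.262  0.081] [ 0.484 -0.224  0.094]
scene stem 106 [ 0.4643 -0.2426  0.1562] [ 0.46  -0.249  0.109] [ 0.47  -0.237  0.2  ]
scene collar 53 [ 0.4607 -0.2414  0.2258] [ 0.452 -0.258  0.221] [ 0.475 -0.228  0.231]
```

```bash
python3 -m pendant '[[[0.1,0.2,0.1,0,0,0,1.5],[0.1,0.4,0.1,0,0,0,1.5],[0.1,0.5,0.1,0,0,0,1.5]]]' 60;python3 -m pendant '[[[0,0.1,0,0,0,0,1.5],[0,0.2,0,0,0,0,1.5]]]'
```

```text
time: 6.2
tool_pos: [0.4693, -0.242, 0.246]
tool_rot: [-1.573, -0.001, 0.001]
contact_force: [-2.1, -0.7, 5.7]
opening: 0.0217
time: 6.4
tool_pos: [0.4693, -0.242, 0.244]
tool_rot: [-1.573, -0.001, 0.001]
contact_force: [-1.7, 0.6, 10.1]
opening: 0.0216
```

```bash
python3 -m pendant '[[[0,0.1,0,0,0,0,1.5],[0,0.2,0,0,0,0,1.5]]]';python3 -m pendant '[[[0,0.1,0,0,0,0,1.5],[0,0.1,0,0,0,0,1.5]]]'; python3 -m pendant '[[[0,0.1,0,0,0,0,1.5],[0,0.1,0,0,0,0,1.5]]]'
```

```text
time: 6.6
tool_pos: [0.4698, -0.2422, 0.244]
tool_rot: [-1.575, -0.004, 0.001]
contact_force: [-3.4, 1.4, 22.2]
opening: 0.0219
time: 6.8
tool_pos: [0.4701, -0.2422, 0.244]
tool_rot: [-1.575, -0.005, 0.001]
contact_force: [-4.0, 1.7, 20.9]
opening: 0.022
time: 7.0
tool_pos: [0.4705, -0.2423, 0.2439]
tool_rot: [-1.576, -0.007, 0.001]
contact_force: [-4.1, 2.8, 25.9]
opening: 0.0217
```

```bash
python3 -m pendant '[[[0,0.1,0,0,0,0,1.5],[0,0.1,0,0,0,0,1.5],[0,0.1,0,0,0,0,1.5]]]'
python3 - <<'E'
from h import *
for n in ['scene']:
    d=cam(n); W=np.nan_to_num(cloud(d),nan=9)
    near=(abs(W[...,0]-.466)<.04)&(abs(W[...,1]+.241)<.03); b=status.observe()['tool_pos'][2]-.18
    for nm,lo,hi in [('foottop',.010,.025),('stemlow',.035,.08),('stemhi',.08,.13),('collar',.15,.16)]:
        m=near&(W[...,2]>lo+b)&(W[...,2]<b+hi); print(n,nm,m.sum(),W[m].mean(0).round(4),W[m].min(0).round(3),W[m].max(0).round(3))
E
python3 -m pendant '[[[0,-1,0,0,0,0,1.5],[0,-3,0,0,0,0,1.5],[0,-5,0,0,0,0,1.5],[0,-7,0,0,0,0,1.5],[0,-8,0,0,0,0,1.5],[0,-8,0,0,0,0,1.5],[0,-8,0,0,0,0,1.5]]]'
python3 - <<'E'
from h import *
for n in ['scene','wrist']:
    d=cam(n); W=np.nan_to_num(cloud(d),nan=9)
    for y in (-.193,-.2415,-.289):
        m=(abs(W[...,0]-.466)<.02)&(abs(W[...,1]-y)<.018)&(W[...,2]>.055)&(W[...,2]<.08); print(n,y,m.sum(),np.median(W[m][:,2]),W[m][:,2].max())
    near=(abs(W[...,0]-.466)<.04)&(abs(W[...,1]+.241)<.03); b=status.observe()['tool_pos'][2]-.18
    for nm,lo,hi in [('foottop',.010,.025),('stemlow',.035,.08),('stemhi',.08,.13),('collar',.15,.16)]:
        m=near&(W[...,2]>lo+b)&(W[...,2]<b+hi); print(n,nm,m.sum(),W[m].mean(0).round(4),W[m].min(0).round(3),W[m].max(0).round(3))
go(.41,.2294,.365,-.04)
E
```

```text
time: 7.3
tool_pos: [0.471, -0.2424, 0.2439]
tool_rot: [-1.577, -0.009, 0.001]
contact_force: [-2.7, 2.9, 31.1]
opening: 0.0217
scene foottop 115 [ 0.4634 -0.2417  0.0796] [ 0.448 -0.261  0.074] [ 0.488 -0.225  0.089]
scene stemlow 48 [ 0.4649 -0.2423  0.1223] [ 0.46  -0.249  0.1  ] [ 0.471 -0.237  0.143]
scene stemhi 57 [ 0.4652 -0.2425  0.1695] [ 0.461 -0.249  0.145] [ 0.47  -0.237  0.193]
scene collar 48 [ 0.4621 -0.2428  0.2192] [ 0.454 -0.259  0.215] [ 0.477 -0.228  0.224]
time: 8.05
tool_pos: [0.4689, -0.2411, 0.3167]
tool_rot: [-1.57, 0.001, 0.001]
contact_force: [-0.9, 0.1, -3.7]
opening: 0.0212
scene -0.193 71 0.06287753743691682 0.06934240233644351
scene -0.2415 69 0.06261436883205107 0.06780038016349565
scene -0.289 73 0.06247745203425281 0.06773264695887526
scene foottop 124 [ 0.4617 -0.2404  0.1518] [ 0.446 -0.26   0.146] [ 0.483 -0.223  0.161]
scene stemlow 54 [ 0.4633 -0.2408  0.1933] [ 0.46  -0.248  0.172] [ 0.468 -0.235  0.216]
scene stemhi 68 [ 0.4634 -0.2412  0.2426] [ 0.459 -0.248  0.218] [ 0.47  -0.235  0.266]
scene collar 55 [ 0.4599 -0.2403  0.2921] [ 0.452 -0.256  0.287] [ 0.477 -0.227  0.296]
wrist -0.193 278 0.06554377551491236 0.06780518183904916
wrist -0.2415 75 0.06496119090617003 0.06698511047063604
wrist -0.289 270 0.06558680848514695 0.0677270375858739
wrist foottop 692 [ 0.4641 -0.2409  0.1535] [ 0.449 -0.261  0.147] [ 0.486 -0.222  0.161]
wrist stemlow 154 [ 0.464  -0.2413  0.1953] [ 0.462 -0.247  0.171] [ 0.468 -0.235  0.216]
wrist stemhi 260 [ 0.4644 -0.2415  0.2416] [ 0.463 -0.248  0.216] [ 0.469 -0.235  0.265]
wrist collar 455 [ 0.4604 -0.242   0.2934] [ 0.454 -0.258  0.288] [ 0.472 -0.227  0.296]
shift cm [-5.83 -4.78 47.05] turn [-0.0015  0.0412 -0.002 ] now [ 0.4688 -0.241   0.3163] [-1.5693e+00  2.0000e-03  1.2000e-03] F [ 0.4 -0.  -2.8] op 0.0218 t 8.15
```

```bash
python3 -m pendant '[[[-1,0,2,0,0.01,0,1.5],[-3,0,6,0,0.02,0,1.5],[-3.5,0,10,0,0.04,0,1.5],[-3.5,0,14,0,0.04,0,1.5],[-3.8,0,18,0,0.04,0,1.5],[-3.8,0,22,0,0.04,0,1.5],[-3.8,0,26,0,0.04,0,1.5],[-3.8,0,30,0,0.04,0,1.5],[-3.8,0,34,0,0.04,0,1.5],[-3.8,0,38,0,0.04,0,1.5],[-3.8,0,42,0,0.04,0,1.5],[-3.8,0,45,0,0.04,0,1.5],[-3.8,0,46.8,0,0.04,0,1.5],[-3.8,0,47.4,0,0.04,0,1.5],[-3.8,0,47.4,0,0.04,0,1.5],[-3.8,0,47.4,0,0.04,0,1.5]]]'
cat > m.py <<'E'
from h import *
import sys
tag=sys.argv[1]
b=status.observe()['tool_pos'];print(b.round(4))
for n in ['scene','top','wrist']:
    d=cam(n,n+tag+'.png'); W=np.nan_to_num(cloud(d),nan=9); np.savez('pics/%s%s.npz'%(n,tag),**d)
    near=(abs(W[...,0]-b[0])<.035)&(abs(W[...,1]-b[1])<.03)
    for nm,lo,hi in [('foot',.002,.025),('stem',.035,.13),('collar',.148,.16)]:
        m=near&(W[...,2]>lo+b[2]-.18)&(W[...,2]<b[2]-.18+hi)
        if m.sum()>5: print(n,nm,m.sum(),'mid',((W[m].min(0)+W[m].max(0))/2).round(4),np.ptp(W[m],axis=0).round(3),W[m][:,2].max().round(4))
    P=W[(W[...,2]>.236)&(W[...,2]<.251)&(W[...,0]>.505)&(W[...,0]<.565)&(W[...,1]>.2)&(W[...,1]<.258)]
    for lo,hi in [(.2,.229),(.229,.258)]:
        q=P[(P[:,1]>lo)&(P[:,1]<hi)]
        if len(q)>4: print(n,'prong',len(q),q.mean(0).round(4),q[:,1].min().round(4),q[:,1].max().round(4))
    for y in (.177,.281,.333):
        m=(abs(W[...,1]-y)<.015)&(W[...,2]>.262)&(W[...,2]<.285)&(abs(W[...,0]-.545)<.03)
        if m.sum(): print(n,'pip',m.sum(),W[m].mean(0).round(4))
E
python3 m.py 3
python3 - <<'E'
import cv2,numpy as np
s=cv2.imread('pics/scene3.png')[120:260,170:340];w=cv2.imread('pics/wrist3.png')[0:300]
cv2.imwrite('pics/p7.png',np.vstack([cv2.resize(s,(364,300)),cv2.resize(w,(364,171))]) if 0 else np.hstack([cv2.resize(s,(364,300)),cv2.resize(w,(436,300))]))
E
```

```text
time: 9.75
tool_pos: [0.4306, 0.2318, 0.3174]
tool_rot: [-1.572, 0.001, -0.039]
contact_force: [0.3, -0.0, -3.4]
opening: 0.0214
[0.4306 0.2318 0.3174]
scene foot 6 mid [0.4286 0.2122 0.1445] [0.011 0.001 0.006] 0.1472
scene prong 10 [0.5175 0.2179 0.2409] 0.2153 0.221
scene pip 43 [0.5408 0.1747 0.2705]
top foot 149 mid [0.4228 0.2314 0.1512] [0.031 0.038 0.021] 0.1617
top stem 26 mid [0.4229 0.2311 0.2051] [0.004 0.012 0.064] 0.2369
top collar 9 mid [0.4144 0.2325 0.2928] [0.003 0.013 0.004] 0.2949
wrist foot 734 mid [0.4294 0.2313 0.151 ] [0.037 0.039 0.023] 0.1623
wrist stem 417 mid [0.4276 0.2312 0.2194] [0.006 0.013 0.094] 0.2663
wrist collar 454 mid [0.4253 0.2306 0.2931] [0.018 0.031 0.007] 0.2968
wrist prong 124 [0.5499 0.2175 0.2415] 0.2149 0.2201
wrist prong 130 [0.5501 0.2423 0.2414] 0.2398 0.2453
```

View pics/p7.png

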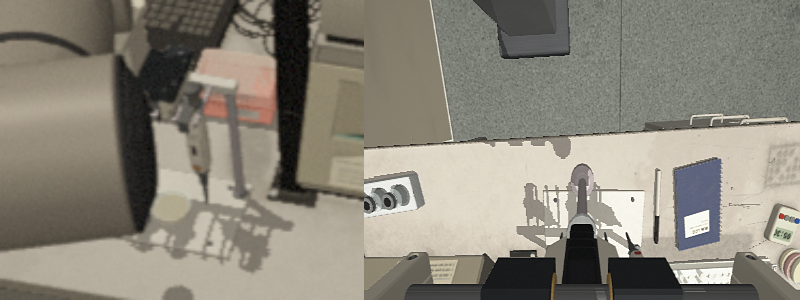

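The wrist view at right shows the tool at (582,190) with the dish below the fork. The prongs centre at y=0.230 and the tool is at 0.231. I'll drop to just above lip height and move in.

```bash
python3 -m pendant '[[[0,1,0.2,0,0,0,1.5],[0,2.4,0.36,0,0,0,1.5],[0,2.9,0.36,0,0,0,1.5],[1,2.9,0.36,0,0,0,1.5],[2.5,2.9,0.36,0,0,0,1.5],[4,2.9,0.36,0,0,0,1.5],[5.5,2.9,0.36,0,0,0,1.5],[7,2.9,0.36,0,0,0,1.5],[8,2.9,0.36,0,0,0,1.5],[8,2.9,0.36,0,0,0,1.5],[8,2.9,0.36,0,0,0,1.5]]]'
python3 m.py 4
```

```text
time: 11.0
tool_pos: [0.5106, 0.2331, 0.2886]
tool_rot: [-1.571, 0.001, -0.039]
contact_force: [0.0, 0.4, -2.2]
opening: 0.0213
[0.5106 0.2331 0.2886]
scene foot 131 mid [0.5075 0.2316 0.1225] [0.039 0.041 0.022] 0.1336
scene stem 23 mid [0.5066 0.2306 0.1552] [0.011 0.011 0.021] 0.1655
scene pip 48 [0.5394 0.1756 0.2699]
top foot 101 mid [0.5104 0.233  0.1241] [0.031 0.039 0.015] 0.1317
top stem 45 mid [0.5038 0.2323 0.1837] [0.007 0.012 0.08 ] 0.2237
top collar 28 mid [0.4981 0.2357 0.2641] [0.011 0.022 0.009] 0.2685
top pip 25 [0.5436 0.2885 0.2718]
wrist foot 731 mid [0.5091 0.2329 0.1221] [0.038 0.039 0.022] 0.1332
wrist stem 418 mid [0.5084 0.2281 0.1903] [0.009 0.022 0.093] 0.2368
wrist collar 455 mid [0.5046 0.2323 0.2645] [0.018 0.031 0.007] 0.2679
wrist pip 312 [0.543  0.334  0.2718]
```

```bash
python3 -m pendant '[[[1,0,-0.1,0,0,0,1.5],[2,0,-0.1,0,0,0,1.5],[3,0,-0.1,0,0,0,1.5],[3.5,0,-0.1,0,0,0,1.5],[3.5,0,-0.1,0,0,0,1.5],[3.5,0.5,-0.1,0,0,0,1.5],[3.5,1,-0.1,0,0,0,1.5],[3.5,1.3,-0.1,0,0,0,1.5],[3.5,1.3,-0.1,0,0,0,1.5]]]'
python3 m.py 5
python3 - <<'E'
import cv2,numpy as np
s=cv2.imread('pics/scene5.png')[120:240,180:320];t=cv2.imread('pics/top5.png')[170:290,170:310];
cv2.imwrite('pics/p8.png',np.hstack([cv2.resize(s,(400,343)),cv2.resize(t,(400,343))]))
E
```

```text
time: 12.05
tool_pos: [0.5451, 0.2308, 0.275]
tool_rot: [-1.571, 0.001, -0.039]
contact_force: [0.8, -0.2, -2.4]
opening: 0.0215
[0.5451 0.2308 0.275 ]
scene foot 126 mid [0.5419 0.2295 0.1085] [0.04  0.038 0.022] 0.1193
scene stem 44 mid [0.5413 0.2292 0.1508] [0.012 0.015 0.041] 0.1715
scene pip 54 [0.5407 0.1761 0.2708]
top stem 15 mid [0.5394 0.2301 0.1968] [0.006 0.012 0.035] 0.2144
top collar 31 mid [0.5305 0.2322 0.2487] [0.019 0.026 0.011] 0.2543
top prong 14 [0.5312 0.2213 0.2444] 0.2154 0.2288
top prong 22 [0.5299 0.2412 0.243 ] 0.2307 0.2455
top pip 30 [0.5388 0.1784 0.2708]
top pip 9 [0.5413 0.3403 0.2695]
wrist foot 692 mid [0.5443 0.2306 0.1088] [0.037 0.039 0.022] 0.12
wrist stem 417 mid [0.5423 0.2305 0.177 ] [0.006 0.013 0.094] 0.2238
wrist collar 562 mid [0.5304 0.2302 0.249 ] [0.037 0.032 0.012] 0.255
wrist prong 305 [0.5257 0.2186 0.2428] 0.2151 0.2286
wrist prong 326 [0.5264 0.2426 0.2428] 0.2293 0.2461
wrist pip 836 [0.5413 0.1795 0.2729]
wrist pip 849 [0.5451 0.2806 0.2729]
wrist pip 1144 [0.5492 0.3316 0.2728]
```

View pics/p8.png

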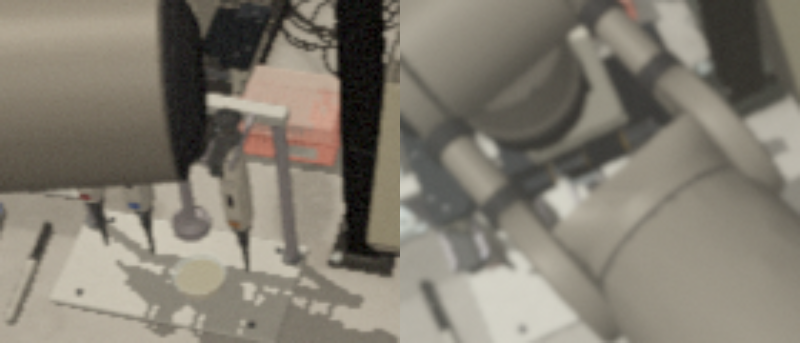

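The tool's foot hangs at (190,222) between the pipettes at (142,215) and (238,215), above the dish, with the collar over the prongs. I'll lower the last 5 mm and feel for contact.

```bash
python3 -m pendant '[[[0,0.2,0,0,0,0,1.5],[0,0.3,0,0,0,0,1.5],[0,0.4,0,0,0,0,1.5],[0,0.4,0,0,0,0,1.5]]]'; python3 -m pendant '[[[0,0.1,0,0,0,0,1.5],[0,0.1,0,0,0,0,1.5]]]'
```

```text
time: 12.6
tool_pos: [0.5456, 0.2308, 0.2715]
tool_rot: [-1.571, 0.0, -0.039]
contact_force: [0.1, -1.0, -3.4]
opening: 0.0217
time: 12.8
tool_pos: [0.5456, 0.2308, 0.2706]
tool_rot: [-1.571, 0.0, -0.039]
contact_force: [-0.2, 0.4, -2.8]
opening: 0.0216
```

```bash
python3 -m pendant '[[[0,0.05,0,0,0,0,1.5],[0,0.1,0,0,0,0,1.5]]]'; python3 -m pendant '[[[0,0.05,0,0,0,0,1.5],[0,0.05,0,0,0,0,1.5]]]'
```

```text
time: 13.0
tool_pos: [0.5457, 0.2309, 0.2701]
tool_rot: [-1.571, -0.001, -0.039]
contact_force: [-0.6, -0.3, 0.4]
opening: 0.0215
time: 13.2
tool_pos: [0.5457, 0.2309, 0.27]
tool_rot: [-1.57, -0.001, -0.039]
contact_force: [-1.3, -0.7, 3.2]
opening: 0.0217
```

Contact is at the expected height. I'll open a little, since the neighbouring heads are close, and then go straight up.

```bash
python3 -m pendant '[[[0,0,0,0,0,0,2.4],[0,0,0,0,0,0,2.7],[0,0,0,0,0,0,3],[0,0,0,0,0,0,3],[0,0,0,0,0,0,3]]]' 10; python3 m.py 6 | grep -v prong
```

```text
time: 13.7
tool_pos: [0.5456, 0.2308, 0.2691]
tool_rot: [-1.571, 0.0, -0.039]
contact_force: [-0.7, -0.5, 0.4]
opening: 0.0297
[0.5456 0.2308 0.2691]
scene foot 123 mid [0.5458 0.2289 0.1025] [0.04  0.039 0.022] 0.1134
scene stem 52 mid [0.5428 0.2292 0.1509] [0.014 0.013 0.051] 0.1762
scene pip 54 [0.5408 0.1765 0.2702]
top stem 13 mid [0.5398 0.2294 0.1964] [0.005 0.012 0.023] 0.2077
top collar 58 mid [0.5292 0.2306 0.2429] [0.021 0.03  0.011] 0.2485
top pip 21 [0.5388 0.177  0.2711]
top pip 9 [0.5444 0.3417 0.2697]
wrist foot 704 mid [0.545  0.2305 0.1032] [0.037 0.039 0.022] 0.1141
wrist stem 415 mid [0.5435 0.2301 0.1712] [0.007 0.013 0.094] 0.2182
wrist collar 1079 mid [0.5364 0.2303 0.2431] [0.049 0.032 0.012] 0.2491
wrist pip 711 [0.5398 0.1797 0.2725]
wrist pip 719 [0.5436 0.2805 0.2725]
wrist pip 1237 [0.5492 0.3315 0.2728]
```

```bash
python3 -m pendant '[[[0,-0.5,0,0,0,0,3],[0,-1.5,0,0,0,0,3],[0,-3,0,0,0,0,3],[0,-5,0,0,0,0,3],[0,-8,0,0,0,0,3],[-3,-10,0,0,0,0,3],[-7,-11,0,0,0,0,3],[-12,-11,0,0,0,0,3],[-16,-11,3,0,0,0,3],[-18,-11,8,0,0,0,3],[-18,-11,13,0,0,0,3],[-18,-11,18,0,0,0,3],[-18,-11,21,0,0,0,3],[-18,-11,21,0,0,0,3],[-18,-11,21,0,0,0,3]]]'
python3 - <<'E'
from h import *
for n in ['scene','top']:
    d=cam(n,n+'7.png'); W=np.nan_to_num(cloud(d),nan=9)
    near=(abs(W[...,0]-.542)<.03)&(abs(W[...,1]-.23)<.022)
    for nm,lo,hi in [('foot',.09,.115),('stem',.12,.225),('collar',.238,.25),('griptop',.29,.302)]:
        m=near&(W[...,2]>lo)&(W[...,2]<hi)
        if m.sum()>5: print(n,nm,m.sum(),'mid',((W[m].min(0)+W[m].max(0))/2).round(4),W[m].mean(0).round(4))
    for y in (.177,.281,.333):
        m=(abs(W[...,1]-y)<.015)&(W[...,2]>.262)&(W[...,2]<.285)&(abs(W[...,0]-.545)<.03)
        if m.sum(): print(n,'pip',m.sum(),W[m].mean(0).round(4))
s=cv2.imread('pics/scene7.png')[120:260,180:340];t=cv2.imread('pics/top7.png')[170:290,150:310];
cv2.imwrite('pics/p9.png',np.hstack([cv2.resize(s,(400,343)),cv2.resize(t,(400,343))]))
E
```

```text
time: 15.35
tool_pos: [0.3737, 0.4479, 0.3794]
tool_rot: [-1.571, -0.0, -0.038]
contact_force: [0.0, -0.4, 0.0]
opening: 0.03
scene foot 126 mid [0.5446 0.2287 0.1021] [0.539  0.2265 0.1034]
scene stem 97 mid [0.5428 0.2288 0.1718] [0.5416 0.2276 0.1683]
scene collar 77 mid [0.5412 0.2288 0.244 ] [0.5349 0.225  0.2433]
scene griptop 62 mid [0.5444 0.2289 0.2946] [0.5433 0.2285 0.2946]
scene pip 56 [0.5405 0.176  0.2705]
scene pip 57 [0.5451 0.2801 0.2708]
scene pip 53 [0.5473 0.332  0.271 ]
top foot 149 mid [0.5413 0.2295 0.1024] [0.5377 0.2296 0.1047]
top stem 49 mid [0.5397 0.2298 0.1645] [0.5385 0.2295 0.1674]
top collar 97 mid [0.5419 0.2302 0.2437] [0.5365 0.2261 0.2428]
top griptop 105 mid [0.5433 0.2303 0.2955] [0.5427 0.2299 0.2953]
top pip 85 [0.5405 0.178  0.2719]
top pip 92 [0.5447 0.2815 0.272 ]
top pip 90 [0.5467 0.3334 0.2719]
```

View pics/p9.png

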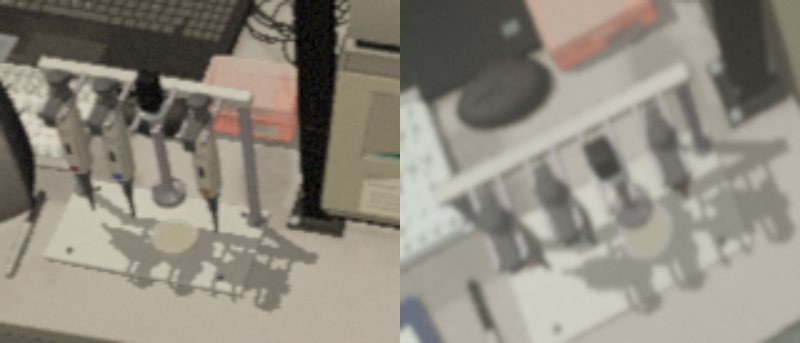

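The tool hangs upright in the empty fork, with its black grip at (150,90) and its foot at (168,190) in the left panel. The pipettes haven't moved and the gripper is clear, so I'm handing in.

```bash
python3 -c "
from cell import robot; robot.hand_in()"
```

```text
the job is handed in; nothing more can be done
```

The proud cap is pressed home, and the seating tool hangs upright by its collar in the empty middle fork (hook1, at rack y = -26 mm). I handed the job in at about 15.5 s of the 50 s; `hand_in` reports no verdict.

- **Cap:** I pressed with the tool near vertical until the cap hit its hard stop, at up to about 31 N. The foot was roughly 2 mm off the cap's centre. Afterwards all three caps measured the same height within 1 mm.
- **Tool:** After I let go, the collar was about 1 mm from the fork's centre line. Its height is right within the camera error, and the foot and grip line up vertically within about 2 mm. This also agrees with the height at which I felt contact when lowering it.
- **Pipettes:** All three heads were within 0.5 mm of where they started.
- **Gripper:** It was clear of everything, with no contact force, and the gripper itself was not brought near the vial or cap.

**Disagreement:** the cameras differed by 2–3 mm in x, within what the calibration allows twice over. I placed the tool relative to the fork as seen by the same cameras, and no final check failed.

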